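Let the waiting roller into the lever-lid hopper and ease the lid shut

TASK

On the parts counter, one of the two lever-lid hoppers has a steel roller waiting on its chute against the lid. Press that hopper's lever down with the fingertips until the roller has rolled into the box, then ease the lever all the way back up so the lid shuts gently, without slamming, and move clear. Work only by that lever: do not touch the lids or the roller, and leave the other hopper and the loose things on the counter as they are.

Things in the scene. Friction and masses are not known exactly. Their poses are not given: they have to be found in the camera images.
- hopper_a: Grey steel box hopper whose chute carries the roller (left or right). Fixed on a plywood plinth 2 to 45 mm high. Origin: centre of its underside, on the plinth; x from lever to chute, z up. Box 110 (x) x 110 (y) mm, rim z 140, inner floor z 40. Lid hinged at x -55, z 140; far edge rises. Lever at the near side: pivot x -75, y 0, z 100 mm; ends in a black plate 44 x 50 mm. Behind, a 90 mm wide chute slopes 12 deg down to the lid, out to x 200, z 190.
- hopper_b: Grey steel box hopper with an empty chute, to be left alone. Fixed on a plywood plinth 2 to 45 mm high. Origin: centre of its underside, on the plinth; x from lever to chute, z up. Box 110 (x) x 110 (y) mm, rim z 140, inner floor z 40. Lid hinged at x -55, z 140; far edge rises. Lever at the near side: pivot x -75, y 0, z 100 mm; ends in a black plate 44 x 50 mm. Behind, a 90 mm wide chute slopes 12 deg down to the lid, out to x 200, z 190.
- pad_a (a point): Middle of the top face of the lever plate of the hopper with the roller waiting, where to press: 120 mm from the lever's pivot (towards the hopper's -x) and 8 mm above it, so 108 mm above the hopper's origin at rest; moves on an arc about the pivot. Axes of the lever: x towards the hopper, z up out of the plate.
- pad_b (a point): Middle of the top face of the lever plate of the other hopper, with the empty chute, where to press: 120 mm from the lever's pivot (towards the hopper's -x) and 8 mm above it, so 108 mm above the hopper's origin at rest; moves on an arc about the pivot. Axes of the lever: x towards the hopper, z up out of the plate.
- lever_a (a joint): Angle (rad) of the lever of the hopper with the roller waiting. 0: level, lid shut; grows as pressed, 0.50 at the stop (plate 58 mm lower). A tie turns the lid by the same angle; the plate tilts with the lever. Takes 2 to 7 N. Let go, it springs up and slams; closing faster than 1.8 rad/s (plate 0.21 m/s) is a slam, 2 s for the whole way is gentle.
- lever_b (a joint): Angle (rad) of the lever of the other hopper, with the empty chute. 0: level, lid shut; grows as pressed, 0.50 at the stop (plate 58 mm lower). A tie turns the lid by the same angle; the plate tilts with the lever. Takes 2 to 7 N. Let go, it springs up and slams; closing faster than 1.8 rad/s (plate 0.21 m/s) is a slam, 2 s for the whole way is gentle.
- lid_a: Silver cap lid of the hopper with the roller waiting; origin on its hinge line at the near rim, 140 mm above the hopper's origin; x towards its far edge 114 mm away, z up when shut. Not to be touched: the lever moves it.
- lid_b: Silver cap lid of the other hopper, with the empty chute; origin on its hinge line at the near rim, 140 mm above the hopper's origin; x towards its far edge 114 mm away, z up when shut. Not to be touched: the lever moves it.
- roller: Plain steel roller, 32 mm diameter, 70 mm long; origin at its centre, y along its axis. At first it lies across hopper_a's chute against the lid's far edge, centre 162 mm above the hopper's origin. With the lever past about 0.4 rad it rolls by itself under the lid and drops into the box within about a second, to lie with its centre 56 mm above that origin.
- carton: Bystander: small cardboard carton 50 x 40 x 60 mm, loose; origin at the centre of its underside.
- tin: Bystander: steel tin 52 mm diameter, 85 mm tall, loose; origin at the centre of its underside.
- oil: Bystander: grey plastic bottle 56 mm diameter, 150 mm tall, loose; origin at the centre of its underside.
- race: Bystander: steel bearing ring 70 mm outer diameter, 22 mm high, loose; origin at the centre of its underside.
There are look-alikes about, which are no part of the job. What is shaped like the roller but turquoise is not meant.

How it is judged:
On the way, in this order (a step that is already met when the one before it is completed fails the run):
1. the lever of the hopper with the roller is pressed and its lid starts up (value of joint lever_a above 0.08 rad), for 0.05 s.
2. the roller is down in the box while the lever still holds the lid up (z of roller in the frame of hopper_a between 0.03 and 0.085 m and x of roller in the frame of hopper_a between -0.055 and 0.055 m and y of roller in the frame of hopper_a between -0.055 and 0.055 m and value of joint lever_a above 0.15 rad), for 0.1 s.
At the end, for the whole second after the job is handed in: The roller lies at rest inside the box of its hopper (centre within the walls and less than 85 mm above the hopper's underside), both levers are back at rest with both lids shut (within 0.025 rad), and the four loose bystanders stand within 15 mm of where they were, upright (z of roller in the frame of hopper_a between 0.03 and 0.085 m and x of roller in the frame of hopper_a between -0.055 and 0.055 m and y of roller in the frame of hopper_a between -0.055 and 0.055 m and value of joint each of lever_a, lever_b below 0.025 rad and linear speed of roller below 0.05 m/s and distance of each of carton, tin, oil, race from where it was at the start of the episode below 0.015 m and angle between each of carton, tin, oil, race's own z axis and vertical below 0.1 rad); the robot touches nothing.
It fails at once if the lid slams (closes faster than 1.8 rad/s) (velocity of joint lever_a below -1.8 rad/s).
It fails at once if the lid or the roller is touched by the robot (contact force between any of the fingers, the arm and lid_a above 1 N or contact force between any of the fingers, the arm and lid_b above 1 N or contact force between any of the fingers, the arm and roller above 1 N).
It fails at once if the roller is lifted above its chute (height (world z) of roller above 0.25 m).
It fails at once if the other hopper is worked (value of joint lever_b above 0.06 rad).
It fails at once if a bystander is moved, tipped or lifted (distance of any of carton, tin, oil, race from where it was at the start of the episode above 0.03 m or angle between any of carton, tin, oil, race's own z axis and vertical above 0.3 rad).
It also fails if it takes over 38 s, if anything falls off the work surface, if the arm or the gripper's body presses on something with over 40 N, if the wrist force passes 120 N, or if a joint passes its speed limit or range.

ROBOT

A 6-joint arm with a two-finger parallel gripper is mounted at the origin on the work surface. World frame = base frame: x ahead of the robot, y to its left, z up, the work surface at z = 0. Lengths are in m, angles in rad, forces in N, time in s.
With the tool pointing down it reaches from about 0.3 to 0.775 m from the base axis. Payload 14.6 kg.
Tool frame: the origin (TCP) lies between the finger pads; the fingertips stand 19 mm ahead of it and the grasp point (between the pads) is the TCP; z points along the fingers, y is the direction in which the jaws open and shut (so a half turn about z gives the same grasp; the last joint's range is limited). The gripper opens to 94 mm and grips with 3 to 60 N. Pads are 16 mm wide; open, the fingers measure 119 mm over their backs; the gripper's body (75 mm by 177 mm) begins 78 mm behind the grasp point.
Start: joints at [1.173, 0.3, 1.521, -0, 1.321, -0.067], TCP at [0.179, 0.52, 0.195] pointing down, gripper open.
Joint ranges: [-3.03, 3.03], [-0.79, 2.21], [0.23, 2.52], [-1.04, 4.18], [0, 3.07], [-2.55, 2.55]. Speed limits (rad/s): [2.22, 2.22, 2.57, 3.14, 3.14, 3.14].

INTERFACE

Orientations are given as [roll, pitch, yaw] about the fixed x, y, z axes, in that order (R = Rz(yaw) Ry(pitch) Rx(roll)).
In Python, from station import telemetry, vision, ctrl gives the robot as it stands. The module is installed in compiled form; this text tells all that it offers.
- The arm moves only by the shell command python3 -m creep 'ROWS' [FORCE]. ROWS is JSON, a list of rows, each a list of 3 entries, a list of its own where there are three numbers: the shift along the tool's x, y, z in units of 50 mm (1.0 is 50 mm), then the turn about the tool's z in units of 8 degrees (1.0 is 8 degrees), then the opening, from 0 (shut) to 1 (fully open). In form: [[[tx, ty, tz], twist, gripper], ...]. A call has 1 to 12 rows; each row is the pose to reach, as a shift and turn from the pose commanded when the call began, along the tool's axes at that moment; what a row does not reach only later rows make up. A row lasts 1/10 s, in which the tool goes at most 50 mm and 8.59 degrees, less where a joint would pass 70% of its speed; a pose out of reach is approached as far as the arm can. A call with a gripper value outside its range is refused whole. The fingers move at their own pace and stop on an object; FORCE is the grip in N (left out, the last holds). Time passes only in rows, so rows that repeat a pose let the fingers close. It gives the time, the measured TCP pose, the force and the opening at its end, in the units of the state.
- telemetry.get_obs(): the state, without advancing time (a new reading comes with each control period).
- vision.camera(name): name is "scene" or "top" or "wrist"; returns a dict with "img" (384x512x3 uint8, red, green, blue), "depth" (384x512 float32, m along the optical axis (not along the pixel's ray), 0 where there is no reading), "vertical_fov" (degrees; the focal length in pixels is half the picture's height over the tangent of half this angle, whatever the lens; pixels are square), "cx", "cy" (the principal point, pixels), "dist" ([k1, k2, p1, p2, k3] as OpenCV has them; the pictures are not rectified), "extrinsics" (4x4, takes a point from camera to world coordinates); the wrist camera has in their place "hand_eye" (4x4, takes a point from camera to tool coordinates, whose origin is the TCP and whose axes are the flange's). Camera axes: x right, y down, z forward; pixel columns grow to the right and rows downward; lengths in m; the calibration is good to about 2 mm. A picture is of the moment at which its call begins: read the wrist's pose just before it.
- ctrl.hand_in(): hands the job in, once; it reports no verdict.
The state is a dict: "time_s": time; "qpos": joint angles; "joint_vel": joint speeds; "tau": joint torques, N m; "ee_pos": TCP position; "eef_rot": TCP orientation; "force": force on the tool from outside, world axes, zero at the start; "moment": the same for the moment, N m; "grip_width": finger opening in m.
Only numpy, scipy, OpenCV 4.12 (cv2) and the standard library are available. Lean on these libraries where they do the work, as an engineer would, in place of code of your own. Each camera call takes 0.05 s, during which the arm holds its last target.

## Working session

There is one attempt and no reset: what is moved stays moved. The work goes in short steps, Python scripts to look and compute and a shell command to move; the robot and the scene stay as the last step left them, time stands still between calls to the robot, and variables do not carry over. Pictures are saved under pics/ and viewed, and the job is handed in when it is done.

```bash
mkdir -p pics
python3 - <<'E'
from station import telemetry, vision
import cv2,numpy as np
print(telemetry.get_obs())
for n in ["scene","top"]:
    c=vision.camera(n); cv2.imwrite(f"pics/{n}0.png",c["img"][:,:,::-1]); np.savez(f"{n}0.npz",**{k:np.array(v) for k,v in c.items()})
    print(n,c["vertical_fov"],c["cx"],c["cy"],c["dist"],c["extrinsics"])
E
```

```text
{'time_s': 0.0, 'qpos': array([ 1.17339895e+00,  3.00468466e-01,  1.52159267e+00, -2.01692571e-05,
        1.32072566e+00, -6.65760215e-02]), 'joint_vel': array([ 0.00054098, -0.00112067, -0.00032893,  0.00049356,  0.00040395,
        0.00146035]), 'tau': array([ 1.02352151e-03, -5.31776798e+01, -3.52749896e+01,  7.09126191e-02,
        2.40256899e-02, -7.01363865e-05]), 'ee_pos': array([0.17853498, 0.51991263, 0.19468289]), 'eef_rot': array([-3.14039985e+00, -5.99501252e-05,  2.81077626e+00]), 'force': array([ 0.23807478, -0.73323854,  0.26254553]), 'moment': array([-0.01604969, -0.02972273, -0.05947309]), 'grip_width': 0.09417330100599852}
scene 46.35445993781887 255.4903541878397 188.6912970700526 [0.043337 0.       0.       0.       0.      ] [[ 0.16556084  0.71913274 -0.67486125  1.5549545 ]
 [ 0.98618057 -0.11647519  0.11781942 -0.16833847]
 [ 0.00612321 -0.68504133 -0.72847847  1.15726171]
 [ 0.          0.          0.          1.        ]]
top 45.84819083681115 254.145978231498 188.4255875151114 [-0.06929954  0.          0.          0.          0.        ] [[-0.02483313 -0.99080227  0.13301947  0.42891505]
 [-0.99966428  0.02362783 -0.01063219  0.02655544]
 [ 0.00739144 -0.13323884 -0.9910564   1.4071122 ]
 [ 0.          0.          0.          1.        ]]
```

View pics/scene0.png

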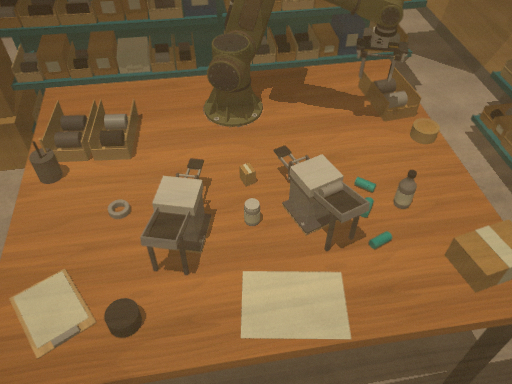

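View pics/top0.png

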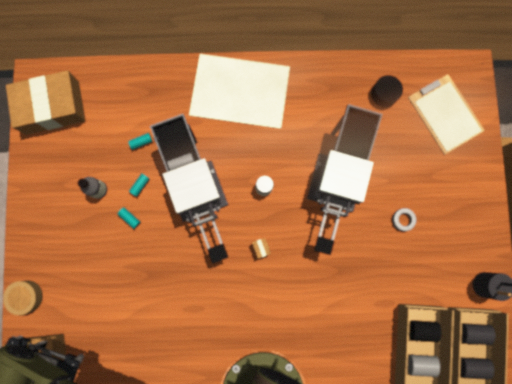

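Run:
```python
import cv2,numpy as np
t=cv2.imread("pics/top0.png");s=cv2.imread("pics/scene0.png")
a=[cv2.resize(x,(390,290),interpolation=cv2.INTER_CUBIC) for x in (t[100:270,135:255],t[95:265,300:420],s[140:280,270:400],s[150:280,130:250])]
o=np.vstack([np.hstack(a[:2]),np.hstack(a[2:])]);o=cv2.convertScaleAbs(o,alpha=1.6,beta=10)
cv2.imwrite("pics/crop.png",o)
```

```text
(no output)
```

View pics/crop.png

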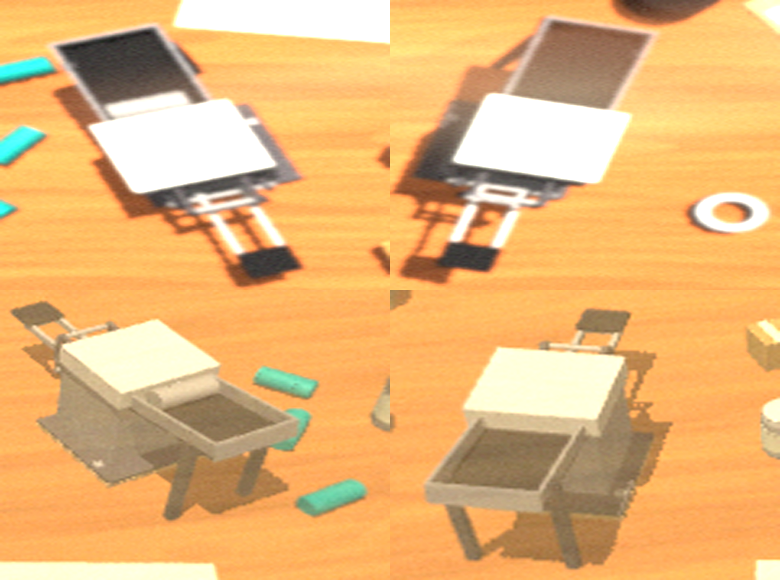

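The hopper with the silver roller on its chute is the one at the left in the top view: roller near (181,160), lid (190,186), pad (217,254). The same hopper is at the right in the scene view. The other chute (360,130) is empty, and the cylinders on the counter are turquoise decoys. Next I'll measure it.

```bash
cat > h.py <<'E'
import numpy as np,cv2
def K(c):
    H=c["img"].shape[0];f=H/2/np.tan(np.radians(float(c["vertical_fov"]))/2)
    return np.array([[f,0,float(c["cx"])],[0,f,float(c["cy"])],[0,0,1]])
def ray(c,uv,E):
    n=cv2.undistortPoints(np.array(uv,float).reshape(-1,1,2),K(c),np.array(c["dist"],float)).reshape(-1,2)
    return np.c_[n,np.ones(len(n))]
def atdepth(c,uv,E,d): return (ray(c,uv,E)*np.reshape(d,(-1,1)))@E[:3,:3].T+E[:3,3]
def atz(c,uv,E,z):
    r=ray(c,uv,E)@E[:3,:3].T;o=E[:3,3];return o+r*((z-o[2])/r[:,2:3])
def cloud(c,E):
    h,w=c["depth"].shape;u,v=np.meshgrid(np.arange(w),np.arange(h))
    return atdepth(c,np.c_[u.ravel(),v.ravel()],E,c["depth"].ravel()).reshape(h,w,3)
E
python3 - <<'E'
from h import *
from math import *
for n,b in (("top",[(200,238,232,268),(160,155,222,215),(168,148,195,166)]),("scene",[(270,143,296,165),(285,150,345,205)])):
    c=np.load(n+"0.npz");E=c["extrinsics"];P=cloud(c,E);g=c["img"].astype(int).sum(2)
    for k,(u0,v0,u1,v1) in enumerate(b):
        p=P[v0:v1,u0:u1].reshape(-1,3);q=g[v0:v1,u0:u1].ravel()
        z=p[:,2]
        print(n,k,"z hist",np.histogram(z,bins=np.arange(0,.26,.01))[0])
        if k==0:
            m=(q<150)&(z>.07); 
        else: m=(z>np.percentile(z,97)-.012)
        x=p[m];print(m.sum(),"mean",x.mean(0),"med",np.median(x,0))
        r=cv2.minAreaRect((x[:,:2]*1000).astype(np.float32));print(r)
# other objects
c=np.load("top0.npz");E=c["extrinsics"]
print(atz(c,[(261,249),(264,187),(217,254),(88,187),(324,244)],E,.1))
E
```

```text
top 0 z hist [275   1   0   0   0   0   0   0   0   0  40 271   6   0   0   0   0   0
   0   0   0   0   0   0   0]
236 mean [0.41953846 0.12101973 0.12603798] med [0.41967182 0.12200623 0.11508893]
((430.8985900878906, 88.6678466796875), (43.370784759521484, 116.47537994384766), 18.594196319580078)
top 1 z hist [ 343  229   25   13   11   10   12   10   10   15   31   53   10    0
   46  199   54  202 1977   13    0    0    0    0    0]
2148 mean [0.61310418 0.18908668 0.19077659] med [0.61305887 0.19087206 0.18401242]
((553.3236083984375, 160.83193969726562), (341.22039794921875, 132.66232299804688), 25.939111709594727)
top 2 z hist [  0   0   0   0   0   0   0   0   0   0   0   0   0   0   2 167  78  61
 177   1   0   0   0   0   0]
230 mean [0.6747347  0.20872876 0.1825121 ] med [0.67419457 0.20707016 0.18255038]
((679.304931640625, 212.21873474121094), (35.6368293762207, 72.10421752929688), 0.12464208155870438)
scene 0 z hist [0 0 0 0 0 0 0 0 0 0 0 0 0 0 0 0 0 0 0 0 0 0 0 0 0]
0 mean [nan nan nan] med [nan nan nan]
((0.0, 0.0), (0.0, 0.0), 0.0)
scene 1 z hist [0 0 0 0 0 0 0 0 0 0 0 0 0 0 0 0 0 0 0 0 0 0 0 0 0]
804 mean [ 1.33385331 -0.08984114  0.94480366] med [ 1.32995185 -0.0897918   0.94104898]
((1433.6551513671875, -134.37640380859375), (40.56045913696289, 248.6415557861328), 65.09354400634766)
[[ 0.42927811 -0.00271196  0.1       ]
 [ 0.60785261 -0.01620869  0.1       ]
 [ 0.41814494  0.12318755  0.1       ]
 [ 0.62015339  0.4984541   0.1       ]
 [ 0.43875416 -0.18382666  0.1       ]]<stdin>:12: RuntimeWarning: Mean of empty slice.
  ret = um.true_divide(
  return _methods._mean(a, axis=axis, dtype=dtype,
```

Run:
```python
from h import *
c=np.load("top0.npz");E=c["extrinsics"];P=cloud(c,E);g=c["img"].astype(int).sum(2)
def reg(b,f):
    u0,v0,u1,v1=b;M=np.zeros(g.shape,bool);M[v0:v1,u0:u1]=True;M&=f;return M
pad=reg((200,238,232,268),(g<150)&(P[...,2]>.1)&(P[...,2]<.13))
padb=reg((310,230,340,262),(g<150)&(P[...,2]>.1)&(P[...,2]<.2))
lid=reg((155,150,222,220),(P[...,2]>.178)&(P[...,2]<.192)&(g>500))
rol=reg((160,140,200,170),(P[...,2]>.165)&(P[...,2]<.2)&(g<600))
for n,M in (("pad",pad),("padb",padb),("lid",lid),("rol",rol)):
    x=P[M];r=cv2.minAreaRect((x[:,:2]*1000).astype(np.float32));print(n,M.sum(),np.median(x,0),np.percentile(x,[5,95],axis=0).round(3).tolist(),r)
d=P[lid].mean(0)-P[pad].mean(0);print("yaw lid-pad",np.degrees(np.arctan2(d[1],d[0])),np.hypot(*d[:2]))
cs=np.load("scene0.npz");print("scene depth",np.percentile(cs["depth"],[1,50,99]),cs["depth"][153,284],g.max(), cs["img"][148:160:3,280:290:3].tolist())
# rough pad in scene at z .115
print(atz(cs,[(284,152)],cs["extrinsics"],.115))
```

```text
pad 234 [0.41875971 0.122068   0.1150766 ] [[0.399, 0.102, 0.111], [0.439, 0.142, 0.119]] ((419.73779296875, 121.87000274658203), (43.15224075317383, 46.84326171875), 21.245067596435547)
padb 216 [ 0.43367459 -0.17894179  0.11484624] [[0.419, -0.201, 0.11], [0.453, -0.158, 0.119]] ((433.1029357910156, -180.1893768310547), (44.228050231933594, 44.26166915893555), 67.04942321777344)
lid 1929 [0.60851596 0.18784147 0.18420385] [[0.553, 0.131, 0.18], [0.668, 0.242, 0.188]] ((616.3621826171875, 189.70440673828125), (136.02626037597656, 122.63148498535156), 19.517419815063477)
rol 449 [0.68109593 0.22371674 0.17986785] [[0.658, 0.174, 0.166], [0.736, 0.268, 0.187]] ((705.7603149414062, 221.10458374023438), (94.24259948730469, 98.87787628173828), 18.060359954833984)
yaw lid-pad 19.001247392380545 0.20038940802178107
scene depth [0.2186389  0.33504972 0.69841704] 0.31085086 751 [[[85, 68, 45], [83, 69, 45], [81, 65, 45], [164, 108, 55]], [[85, 66, 49], [83, 65, 47], [83, 67, 48], [83, 69, 49]], [[88, 72, 44], [91, 73, 49], [87, 68, 45], [98, 80, 56]], [[105, 87, 60], [143, 98, 56], [158, 104, 51], [158, 104, 55]]]
[[0.43347328 0.12633261 0.115     ]]
```

Run:
```python
from h import *
c=np.load("scene0.npz");E=c["extrinsics"];g=c["img"].astype(int)
h=cv2.cvtColor(c["img"],cv2.COLOR_RGB2HSV)
M=np.zeros(g.shape[:2],np.uint8);M[140:165,268:300]=(g.sum(2)<225)[140:165,268:300]
n,l,st,ce=cv2.connectedComponentsWithStats(M)
for i in range(1,n):
  if st[i,4]>15: print(st[i],ce[i],atz(c,[ce[i]],E,.115))
t=np.load("top0.npz")
P=t["extrinsics"]
print(atz(t,[(217.5,254)],P,.115))
# project top-based pad estimate into scene
def proj(c,p):
    E=c["extrinsics"];R=E[:3,:3].T;tv=-R@E[:3,3];return cv2.projectPoints(np.array(p,float).reshape(-1,1,3),cv2.Rodrigues(R)[0],tv,K(c),c["dist"])[0].reshape(-1,2)
print(proj(c,[[.4195,.122,.115],[.6,.184,.184]]))
im=c["img"][:,:,::-1].copy();cr=cv2.resize(im[130:215,260:370],None,fx=7,fy=7,interpolation=cv2.INTER_CUBIC)
for q in proj(c,[[.4195,.122,.115],[.6,.184,.184]]): cv2.circle(cr,tuple(int(v) for v in (q-[260,130])*7),4,(0,0,255),-1)
cv2.imwrite("pics/sc.png",cv2.convertScaleAbs(cr,alpha=1.5))
```

```text
[274 146  17  11 124] [282.11290323 151.22580645] [[0.42852919 0.12071032 0.115     ]]
[[0.41823569 0.1206682  0.115     ]]
[[281.94286858 149.46376626]
 [314.50173961 169.04733241]]
```

View pics/sc.png

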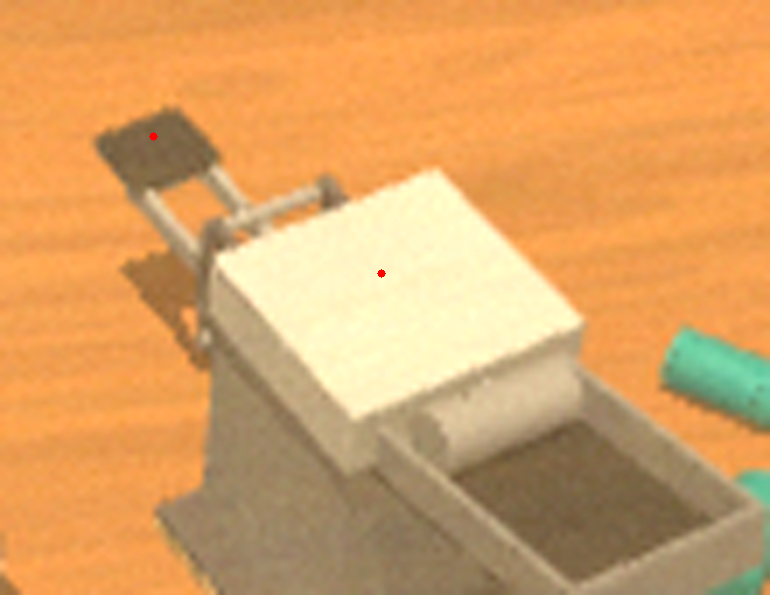

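The crop confirms it: the silver roller lies on this chute against the lid, and the lever plate is centred near scene (282,151). I'll move to a point above the pad with the gripper closed and the jaws across the lever.

```bash
python3 -m creep '[[[-0.6,-0.5,-0.2],-0.4,0],[[-1.2,-1.0,-0.5],-0.8,0],[[-1.9,-1.5,-0.8],-1.3,0],[[-2.5,-2.1,-1.1],-1.7,0],[[-3.1,-2.6,-1.1],-2.1,0],[[-3.8,-3.1,-1.1],-2.6,0],[[-4.4,-3.7,-1.1],-3.0,0],[[-5.0,-4.2,-1.1],-3.4,0],[[-5.7,-4.7,-1.1],-3.8,0],[[-6.3,-5.3,-1.1],-4.3,0],[[-6.9,-5.8,-1.1],-4.6,0],[[-7.1,-6.0,-1.1],-4.8,0]]' 10
python3 - <<'E'
from h import *
from station import telemetry, vision
o=telemetry.get_obs();print(o)
c=vision.camera("wrist");cv2.imwrite("pics/w1.png",c["img"][:,:,::-1]);np.savez("w1.npz",pos=o["ee_pos"],rot=o["eef_rot"],**{k:np.array(v) for k,v in c.items()});print(c["hand_eye"],c["vertical_fov"],c["dist"])
E
```

```text
time_s: 1.3
ee_pos: [0.4179, 0.1186, 0.2499]
eef_rot: [-3.141, -0.001, -2.803]
force: [0.4, 0.9, -0.3]
grip_width: 0.0017
{'time_s': 1.3, 'qpos': array([ 1.92392939e-01, -3.41589248e-03,  1.74099547e+00, -3.26522207e-04,
        1.40455430e+00, -1.71697031e+00]), 'joint_vel': array([-0.26865423,  0.04370811, -0.04284748,  0.00828102,  0.00398302,
       -0.52674344]), 'tau': array([-1.18253650e-01, -3.60403347e+01, -3.62938678e+01, -2.02222341e-01,
        2.69577163e-02,  8.30797129e-03]), 'ee_pos': array([0.41793143, 0.11860991, 0.24994015]), 'eef_rot': array([-3.14135293e+00, -5.82360829e-04, -2.80297168e+00]), 'force': array([ 0.35307112,  0.8683186 , -0.26731468]), 'moment': array([0.07266461, 0.02050515, 0.00952227]), 'grip_width': 0.001737544676820728}
[[-4.35300803e-04 -9.69563586e-01 -2.44839260e-01  7.06162328e-02]
 [ 9.99998938e-01 -7.62504592e-04  1.24161601e-03 -2.17516413e-04]
 [-1.39051673e-03 -2.44838460e-01  9.69562889e-01 -1.90604597e-01]
 [ 0.00000000e+00  0.00000000e+00  0.00000000e+00  1.00000000e+00]] 70.35279541226183 [-0.03395584  0.          0.          0.          0.        ]
```

View pics/w1.png

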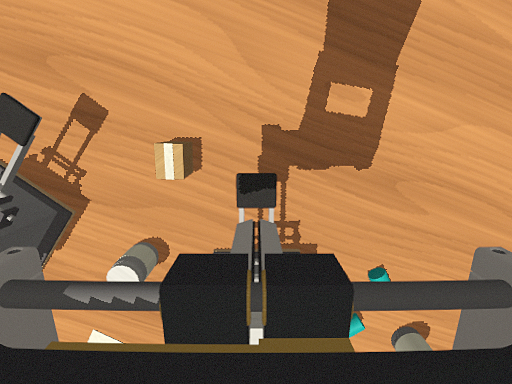

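Run:
```python
from h import *
from scipy.spatial.transform import Rotation as R
c=np.load("w1.npz");T=np.eye(4);T[:3,:3]=R.from_euler("xyz",c["rot"]).as_matrix();T[:3,3]=c["pos"]
E=T@c["hand_eye"];g=c["img"].astype(int).sum(2);P=cloud(c,E)
M=np.zeros(g.shape,np.uint8);M[165:215,230:285]=(g<130)[165:215,230:285]
n,l,st,ce=cv2.connectedComponentsWithStats(M);i=1+st[1:,4].argmax();print(st[i],ce[i])
m=l==i;x=P[m];print(np.median(x,0),x.mean(0),np.percentile(x[:,2],[5,50,95]))
print(atz(c,[ce[i]],E,.115)-c["pos"],"depth table",np.median(P[20:100,50:200].reshape(-1,3),0)[2])
r=cv2.minAreaRect(np.argwhere(m)[:,::-1].astype(np.float32));b=cv2.boxPoints(r);w=atz(c,b,E,.115);print(w.round(4));print("sides",np.linalg.norm(w[1]-w[0]),np.linalg.norm(w[2]-w[1]))
for k in (0,1):
  d=w[k+1]-w[k];print(np.degrees(np.arctan2(d[1],d[0])))
print(w.mean(0))
d=w.mean(0)-c["pos"];print("tool units",T[:3,:3].T@d/.05)
```

```text
[237 173  40  22 657] [256.27701674 181.87214612]
[0.4107505  0.11617389 0.11664862] [0.4109772  0.11672489 0.11844907] [0.11462294 0.11664862 0.11789832]
[[-0.00634382 -0.00167439 -0.13494015]] depth table 0.0008744606007081157
[[0.409  0.0914 0.115 ]
 [0.3934 0.1358 0.115 ]
 [0.4179 0.1449 0.115 ]
 [0.4338 0.0996 0.115 ]]
sides 0.047075743396409804 0.026093025019534578
109.36646363822399
20.391931554179816
[0.41351406 0.1179041  0.115     ]
tool units [0.08644802 0.0166803  2.69884982]
```

Run:
```python
from h import *
c=np.load("w1.npz");g=c["img"].astype(int).sum(2)
print(g[165:222:2,256].tolist());print(c["depth"][165:222:2,256].round(3).tolist())
cv2.imwrite("pics/w1c.png",cv2.convertScaleAbs(cv2.resize(c["img"][160:260,210:310,::-1],None,fx=6,fy=6,interpolation=cv2.INTER_NEAREST),alpha=2.5))
```

```text
[411, 435, 431, 461, 155, 83, 101, 103, 73, 92, 84, 115, 60, 109, 169, 181, 167, 175, 180, 175, 151, 183, 471, 446, 458, 414, 410, 469, 479]
[0.4410000145435333, 0.4399999976158142, 0.4429999887943268, 0.44200000166893005, 0.3310000002384186, 0.328000009059906, 0.328000009059906, 0.32899999618530273, 0.33000001311302185, 0.3310000002384186, 0.32899999618530273, 0.3310000002384186, 0.3310000002384186, 0.3330000042915344, 0.3330000042915344, 0.3330000042915344, 0.3330000042915344, 0.33500000834465027, 0.33500000834465027, 0.335999995470047, 0.335999995470047, 0.33799999952316284, 0.4580000042915344, 0.46000000834465027, 0.460999995470047, 0.46000000834465027, 0.4620000123977661, 0.46399998664855957, 0.4650000035762787]
```

View pics/w1c.png

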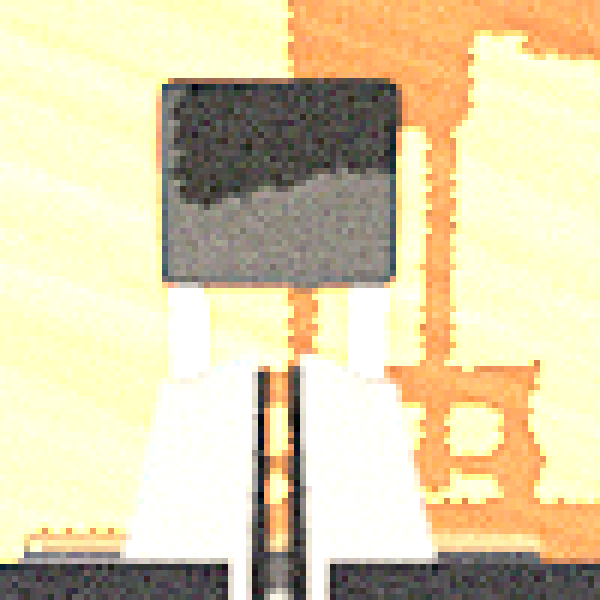

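Run:
```python
from h import *
from scipy.spatial.transform import Rotation as R
from station import telemetry
c=np.load("w1.npz");T=np.eye(4);T[:3,:3]=R.from_euler("xyz",c["rot"]).as_matrix();T[:3,3]=c["pos"]
E=T@c["hand_eye"]
w=atz(c,[(237,173.5),(276.5,173.5),(276,207.5),(237.5,207.5)],E,.1155);print(w.round(4),w.mean(0))
print([np.linalg.norm(w[i]-w[i-1]).round(4) for i in range(4)])
d=w[3]+w[2]-w[0]-w[1];print("yaw",np.degrees(np.arctan2(d[1],d[0])))
o=telemetry.get_obs();p=o["ee_pos"];Rt=R.from_euler("xyz",o["eef_rot"]).as_matrix();print(p,o["eef_rot"])
t=w.mean(0)+[0,0,.019];print("units",Rt.T@(t-p)/.05)
```

```text
[[0.4095 0.0916 0.1155]
 [0.3937 0.1365 0.1155]
 [0.434  0.1508 0.1155]
 [0.4498 0.1056 0.1155]] [0.42175368 0.12112942 0.1155    ]
[np.float64(0.0427), np.float64(0.0476), np.float64(0.0427), np.float64(0.0479)]
yaw 19.415599006125742
[0.41807127 0.11828752 0.24987028] [-3.14114593e+00 -7.80827648e-04 -2.80191164e+00]
units [-0.09017943  0.03008245  2.30732262]
```

```bash
python3 -m creep '[[[0,0,0.3],0,0],[[0,0,0.7],0,0],[[0,0,1.1],0,0],[[0,0,1.5],0,0],[[0,0,1.8],0,0],[[0,0,2.0],0,0],[[0,0,2.1],0,0],[[0,0,2.1],0,0]]'
```

```text
time_s: 2.15
ee_pos: [0.4168, 0.1213, 0.145]
eef_rot: [3.142, -0.001, -2.802]
force: [-0.1, 0.1, 0.2]
grip_width: 0.0003
```

```bash
python3 -m creep '[[[0,0,0.1],0,0],[[0,0,0.2],0,0],[[0,0,0.25],0,0],[[0,0,0.3],0,0],[[0,0,0.35],0,0],[[0,0,0.4],0,0],[[-0.02,0,0.45],0,0],[[-0.02,0,0.5],0,0],[[-0.02,0,0.5],0,0]]'
```

```text
time_s: 3.05
ee_pos: [0.4178, 0.1214, 0.1199]
eef_rot: [3.142, -0.001, -2.802]
force: [0.0, -0.6, -0.6]
grip_width: 0.0003
```

The fingertips should be on the plate by now, but the force is near zero, so I'll look.

```bash
cat > look.py <<'E'
import sys
from h import *
from station import telemetry, vision
k=sys.argv[1]
o=telemetry.get_obs();print(o["ee_pos"],o["force"],o["time_s"])
c=vision.camera("wrist");s=vision.camera("scene")
np.savez("w%s.npz"%k,pos=o["ee_pos"],rot=o["eef_rot"],**{q:np.array(v) for q,v in c.items()})
a=cv2.resize(c["img"][140:270,170:340,::-1],(500,382),interpolation=cv2.INTER_CUBIC)
b=cv2.resize(s["img"][130:220,265:375,::-1],(467,382),interpolation=cv2.INTER_CUBIC)
cv2.imwrite("pics/l%s.png"%k,cv2.resize(cv2.convertScaleAbs(np.hstack([a,b]),alpha=1.7),(800,316)))
E
python3 look.py 2
```

```text
[0.41778081 0.12141536 0.11990211] [ 0.0198595  -0.64147102 -0.64529846] 3.05
```

View pics/l2.png

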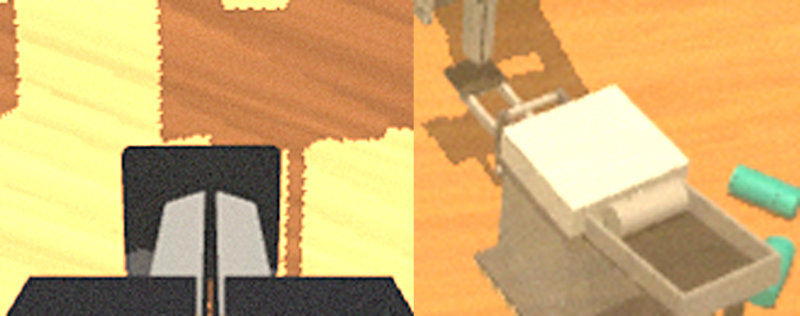

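```bash
cat > plate.py <<'E'
import sys
from h import *
from scipy.spatial.transform import Rotation as R
c=np.load("w%s.npz"%sys.argv[1]);T=np.eye(4);T[:3,:3]=R.from_euler("xyz",c["rot"]).as_matrix();T[:3,3]=c["pos"]
P=cloud(c,T@c["hand_eye"]);g=c["img"].astype(int).sum(2)
M=np.zeros(g.shape,bool);M[195:260,215:290]=True;M&=(g<150)&(P[...,2]>.02)&(P[...,2]<.15)
h=np.array([.943,.332]);x=P[M];s=(x[:,:2]-[.4218,.1211])@h
k=(abs(s)<.03)
A=np.c_[s[k],np.ones(k.sum())];f=np.linalg.lstsq(A,x[k,2],rcond=None)[0]
for _ in range(5):
    r=abs(A@f-x[k,2])<.004;f=np.linalg.lstsq(A[r],x[k,2][r],rcond=None)[0]
print(k.sum(),r.sum(),"slope->angle",np.arctan(f[0]),"z at pad",f[1],"range s",s[k].min(),s[k].max(),"tip z",c["pos"][2]-.019, "zmed",np.median(x[:,2]))
E
python3 plate.py 1; python3 plate.py 2
```

```text
55 55 slope->angle 0.010872037235797027 z at pad 0.11633271394096423 range s 0.00484184762130228 0.020660657851035612 tip z 0.23094014687223996 zmed 0.11647487584887528
1913 1869 slope->angle 0.016671050509246697 z at pad 0.11656526778262874 range s -0.022045948135067238 0.020864715589181477 tip z 0.10090210871144732 zmed 0.11658004388293416
```

Run:
```python
from h import *
for k in "12":
    c=np.load("w%s.npz"%k);H=c["hand_eye"];P=cloud(c,H)
    for v in (214,217,219,220,222,225,230,240): print(k,v,P[v,[246,248,250,254,258,261,264]].round(3)[:,[0,2]].tolist())
```

```text
1 214 [[-0.072, 0.25], [-0.072, 0.25], [-0.071, 0.248], [-0.071, 0.249], [-0.071, 0.249], [-0.071, 0.247], [-0.071, 0.249]]
1 217 [[-0.076, 0.248], [-0.076, 0.248], [-0.077, 0.249], [-0.077, 0.249], [-0.077, 0.249], [-0.077, 0.249], [-0.077, 0.249]]
1 219 [[-0.08, 0.248], [-0.08, 0.249], [0.009, -0.012], [-0.079, 0.247], [-0.08, 0.249], [0.009, -0.01], [-0.08, 0.249]]
1 220 [[-0.082, 0.249], [0.009, -0.015], [0.009, -0.013], [-0.082, 0.248], [-0.082, 0.248], [0.009, -0.014], [0.009, -0.014]]
1 222 [[0.009, -0.017], [0.009, -0.017], [0.009, -0.018], [0.008, -0.013], [0.007, -0.013], [0.009, -0.018], [0.009, -0.017]]
1 225 [[0.009, -0.023], [0.009, -0.023], [0.009, -0.024], [0.007, -0.018], [0.008, -0.02], [0.009, -0.022], [0.009, -0.024]]
1 230 [[0.071, -0.191], [0.009, -0.032], [0.009, -0.032], [0.004, -0.018], [0.007, -0.028], [0.009, -0.033], [0.009, -0.032]]
1 240 [[0.009, -0.048], [0.009, -0.048], [0.009, -0.048], [-0.003, -0.02], [0.008, -0.044], [0.009, -0.048], [0.009, -0.048]]
2 214 [[0.008, 0.003], [0.008, 0.003], [0.008, 0.003], [0.008, 0.004], [0.008, 0.003], [0.008, 0.003
[... 178 characters left out ...]
0.004, 0.003], [0.004, 0.002], [0.004, 0.003], [0.004, 0.002], [0.004, 0.002]]
2 220 [[0.003, 0.004], [0.009, -0.014], [0.009, -0.014], [0.004, 0.003], [0.004, 0.003], [0.009, -0.014], [0.003, 0.003]]
2 222 [[0.009, -0.018], [0.009, -0.017], [0.009, -0.018], [0.008, -0.014], [0.008, -0.014], [0.009, -0.018], [0.009, -0.018]]
2 225 [[0.01, -0.024], [0.009, -0.023], [0.009, -0.023], [0.008, -0.02], [0.008, -0.019], [0.009, -0.023], [0.009, -0.023]]
2 230 [[0.009, -0.033], [0.009, -0.032], [0.01, -0.034], [0.008, -0.029], [0.008, -0.029], [0.009, -0.032], [0.009, -0.033]]
2 240 [[0.009, -0.048], [0.009, -0.047], [0.009, -0.048], [0.008, -0.046], [0.008, -0.044], [0.01, -0.049], [0.009, -0.048]]
```

By the wrist depth, the closed fingertips are at about tool z −13 mm, not +19 mm, so there is still a gap of about 16 mm to the plate. I'll ease down until contact.

```bash
python3 -m creep '[[[0,0,0.1],0,0],[[0,0,0.2],0,0],[[0,0,0.25],0,0],[[0,0,0.3],0,0],[[0,0,0.34],0,0],[[0,0,0.38],0,0],[[0,0,0.42],0,0],[[0,0,0.42],0,0]]'; python3 look.py 3; python3 plate.py 3
```

```text
time_s: 3.95
ee_pos: [0.4179, 0.1214, 0.0991]
eef_rot: [-3.142, -0.0, -2.802]
force: [-0.3, -0.0, 0.2]
grip_width: 0.0003
[0.41785664 0.12144766 0.09905503] [-0.27820027 -0.04900842  0.19226903] 3.95
1993 1887 slope->angle 0.07061174761568094 z at pad 0.10982949894931932 range s -0.022179598632171078 0.014020940972247873 tip z 0.08005502790427463 zmed 0.10929828144605888
```

View pics/l3.png

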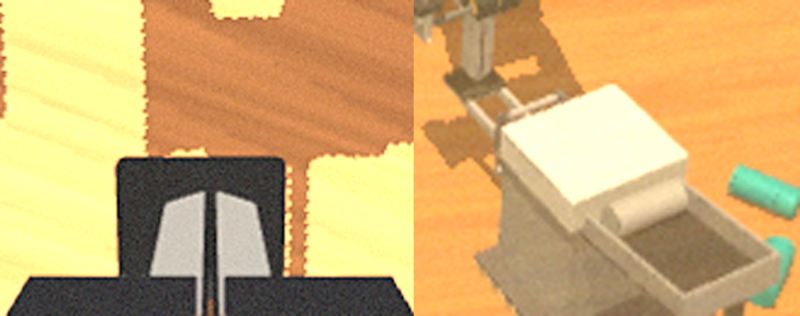

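Contact is made: the plate is 7 mm down, tilted about 0.06 rad. I'll press on along the arc.

```bash
python3 -m creep '[[[0,0,0.08],0,0],[[-0.01,0,0.16],0,0],[[-0.03,0,0.24],0,0],[[-0.04,0,0.32],0,0],[[-0.06,0,0.4],0,0],[[-0.08,0,0.48],0,0],[[-0.1,0,0.56],0,0],[[-0.13,0,0.64],0,0],[[-0.15,0,0.7],0,0],[[-0.17,0,0.76],0,0],[[-0.18,0,0.8],0,0],[[-0.18,0,0.8],0,0]]'; python3 look.py 4; python3 plate.py 4
```

```text
time_s: 5.25
ee_pos: [0.4264, 0.1245, 0.0591]
eef_rot: [3.142, -0.0, -2.802]
force: [-3.6, -1.2, 2.1]
grip_width: 0.0007
[0.42641936 0.12448747 0.05906815] [-3.60962953 -1.15074923  2.1351841 ] 5.25
2148 1965 slope->angle 0.41692598786082913 z at pad 0.06409297319364567 range s -0.01200916967632418 0.02154548378939304 tip z 0.04006815099638947 zmed 0.06366201457750754
```

View pics/l4.png

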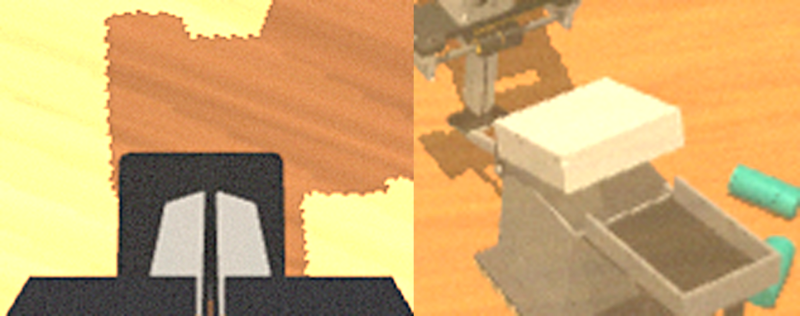

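The lever is at about 0.42 rad and the roller has left the chute. I'll press slightly further and dwell so it settles in the box.

```bash
python3 -m creep '[[[-0.01,0,0.05],0,0],[[-0.01,0,0.05],0,0],[[-0.01,0,0.05],0,0],[[-0.01,0,0.05],0,0],[[-0.01,0,0.05],0,0],[[-0.01,0,0.05],0,0],[[-0.01,0,0.05],0,0],[[-0.01,0,0.05],0,0],[[-0.01,0,0.05],0,0],[[-0.01,0,0.05],0,0],[[-0.01,0,0.05],0,0],[[-0.01,0,0.05],0,0]]'; python3 look.py 5; python3 plate.py 5
python3 - <<'E'
import cv2
from station import vision
s=vision.camera("top")["img"][:,:,::-1];w=vision.camera("scene")["img"][:,:,::-1]
import numpy as np
a=cv2.resize(s[100:230,130:260],(400,400),interpolation=cv2.INTER_CUBIC);b=cv2.resize(w[130:230,275:375],(400,400),interpolation=cv2.INTER_CUBIC)
cv2.imwrite("pics/t5.png",cv2.convertScaleAbs(np.hstack([a,b]),alpha=2))
E
```

```text
time_s: 6.55
ee_pos: [0.4269, 0.1246, 0.0568]
eef_rot: [-3.142, 0.0, -2.802]
force: [-1.1, -0.4, 4.2]
grip_width: 0.0005
[0.42693199 0.12464323 0.05678954] [-1.1079691  -0.40646844  4.1798634 ] 6.55
2078 1896 slope->angle 0.4324795102383248 z at pad 0.06121704868544922 range s -0.010675972595680995 0.02261195166558481 tip z 0.037789543241619164 zmed 0.061221845447315223
```

View pics/t5.png

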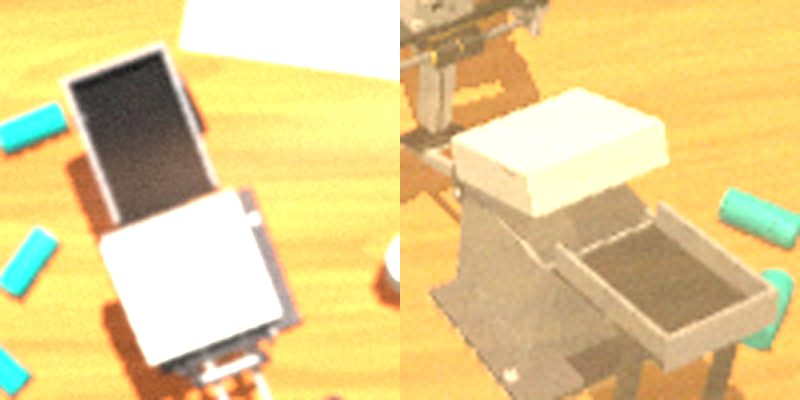

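The chute is empty, with the roller inside under the raised lid. Now I'll ease the lever up at about 20–25 mm/s.

```bash
python3 -m creep '[[[0,0,-0.03],0,0],[[0.01,0,-0.07],0,0],[[0.02,0,-0.11],0,0],[[0.03,0,-0.15],0,0],[[0.04,0,-0.19],0,0],[[0.05,0,-0.23],0,0],[[0.06,0,-0.27],0,0],[[0.07,0,-0.31],0,0],[[0.08,0,-0.35],0,0],[[0.09,0,-0.39],0,0],[[0.1,0,-0.43],0,0],[[0.11,0,-0.47],0,0]]'
python3 -m creep '[[[0.01,0,-0.04],0,0],[[0.02,0,-0.08],0,0],[[0.03,0,-0.12],0,0],[[0.04,0,-0.16],0,0],[[0.05,0,-0.2],0,0],[[0.06,0,-0.24],0,0],[[0.06,0,-0.27],0,0],[[0.07,0,-0.3],0,0],[[0.07,0,-0.33],0,0],[[0.08,0,-0.36],0,0],[[0.08,0,-0.39],0,0],[[0.08,0,-0.42],0,0]]'
python3 look.py 6; python3 plate.py 6
```

```text
time_s: 7.95
ee_pos: [0.4219, 0.1228, 0.0805]
eef_rot: [-3.142, 0.001, -2.802]
force: [-1.3, -0.1, 2.8]
grip_width: 0.0007
time_s: 9.15
ee_pos: [0.4179, 0.1214, 0.1013]
eef_rot: [-3.142, -0.0, -2.802]
force: [1.9, 1.3, 1.1]
grip_width: 0.0005
[0.41788563 0.12144685 0.10134399] [1.88429017 1.34703063 1.07483917] 9.15
1980 1879 slope->angle 0.051704066304756456 z at pad 0.11222910996300646 range s -0.022094118557800732 0.01360164539849565 tip z 0.08234398727119495 zmed 0.11190084701263014
```

```bash
python3 -m creep '[[[0,0,-0.02],0,0],[[0,0,-0.04],0,0],[[0,0,-0.06],0,0],[[0,0,-0.08],0,0],[[0,0,-0.1],0,0],[[0,0,-0.12],0,0],[[0,0,-0.14],0,0],[[0,0,-0.16],0,0],[[0,0,-0.2],0,0],[[0,0,-0.25],0,0],[[0,0,-0.3],0,0],[[0,0,-0.3],0,0]]'
python3 look.py 7; python3 plate.py 7
```

```text
time_s: 10.45
ee_pos: [0.4181, 0.1215, 0.1167]
eef_rot: [-3.141, 0.001, -2.802]
force: [-0.3, -0.3, 0.6]
grip_width: 0.0003
[0.41809453 0.12149823 0.11665089] [-0.28685954 -0.29973166  0.56850411] 10.45
1921 1868 slope->angle 0.01389480853374786 z at pad 0.1165659059811806 range s -0.021881458313215894 0.019406603748031163 tip z 0.0976508900064367 zmed 0.1165711567301308
```

View pics/l7.png

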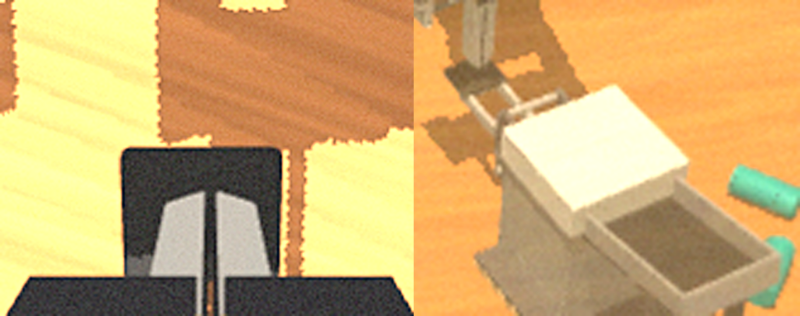

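The plate is back at its rest height and angle (z 0.1166), the lid is shut and the chute is empty. Next I'll move clear, up and away from the hopper.

```bash
python3 -m creep '[[[0,0,-0.2],0,0],[[0,0,-0.5],0,0],[[0,0,-0.9],0,0],[[0.1,0,-1.4],0,0],[[0.2,0,-1.9],0,0],[[0.3,0,-2.2],0,0],[[0.4,0,-2.4],0,0],[[0.4,0,-2.4],0,0],[[0.4,0,-2.4],0,0],[[0.4,0,-2.4],0,0]]'
python3 look.py 8
python3 - <<'E'
from h import *
from station import vision
c=vision.camera("top");cv2.imwrite("pics/top9.png",c["img"][:,:,::-1])
c=dict(c);P=cloud(c,c["extrinsics"]);o=np.load("top0.npz");P0=cloud(o,o["extrinsics"])
for n,b in (("lidA",(170,165,205,205)),("padA",(212,250,222,260)),("padB",(320,241,330,249)),("lidB",(328,160,365,195))):
    f=lambda Q:np.median(Q[b[1]:b[3],b[0]:b[2],2]).round(4)
    print(n,f(P0),f(P))
for n,b in (("carton",(250,236,272,262)),("tin",(252,172,278,202)),("oil",(74,172,110,204)),("race",(388,204,420,236))):
    d=cv2.absdiff(c["img"],o["img"])[b[1]:b[3],b[0]:b[2]];print(n,d.mean())
E
```

```text
time_s: 11.55
ee_pos: [0.3988, 0.1148, 0.2355]
eef_rot: [3.141, -0.001, -2.802]
force: [-0.6, -0.5, 0.4]
grip_width: 0.0008
[0.39884519 0.11477576 0.2354545 ] [-0.55273921 -0.45141941  0.40398912] 11.55
lidA 0.184 0.184
padA 0.1145 0.5482
padB 0.1148 0.1151
lidB 0.1838 0.1838
carton 3.4364801864801864
tin 1.794871794871795
oil 2.3356481481481484
race 2.19921875
```

View pics/top9.png

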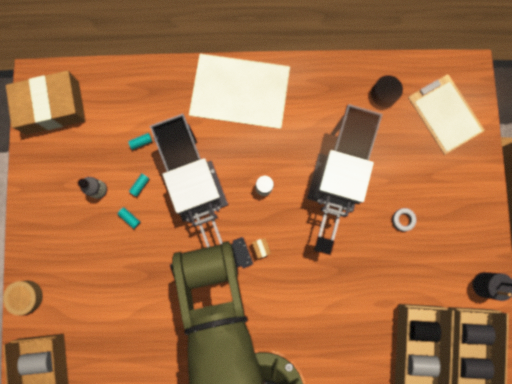

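Everything is in place: both lids are shut (lid A at 0.184 m, as at the start), the chute is empty (179,140) and the bystanders haven't moved. Handing in.

```bash
python3 -c "
from station import ctrl
print(ctrl.hand_in())"
```

```text
the job is handed in; nothing more can be done
None
```

I pressed the lever of the hopper with the silver roller (left in the top view) to about 0.43 rad. I held it there for over a second, eased it back up over about 3 s, moved clear and handed in at about 11.7 s.

**Last checks:**
- **Lever and lid:** the plate returned to its rest height (0.1166 m) and angle. Lid A's top reads 0.184 m, the same as at the start.
- **Roller:** the chute is empty. I did not see the roller inside the closed box; I infer it is there because it went in under the raised lid and is nowhere else in the pictures.
- **Other hopper and loose things:** the other hopper's lid and lever plate read the same heights as at the start. The carton, tin, bottle and ring show no movement in the top view.

**What disagreed:**
- **Fingertip position:** the closed fingertips showed in the wrist depth about 32 mm further back than the stated 19 mm ahead of the tool point. I went by the wrist depth and found contact where it predicted.
- **Scene camera:** its depth scale was unusable, so I didn't use it. It also put the plate about 7 to 10 mm off the other two views, so I relied on the top and wrist cameras.
- **Force readings:** they were noisy. The wrist force stayed near zero at first contact, so I judged contact by the plate's tilt.

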